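# Pack the copper fittings set

### The arm

A 7-joint arm with a two-finger parallel gripper is mounted at the origin on the work surface. World frame = base frame: x ahead of the robot, y to its left, z up, the work surface at z = 0. Lengths are in m, angles in rad, forces in N, time in s.
With the tool pointing down it reaches from about 0.4 to 0.85 m from the base axis. Payload 4.5 kg.
Tool frame: the origin (TCP) lies midway between the tips of the shut fingers; the grasp point (between the pads) lies hold_point_z behind it (hold_point_z is the distance from the TCP to the grasp point, in m); z points along the fingers, y is the direction in which the jaws open and shut (so a half turn about z gives the same grasp; the last joint's range is limited). The gripper opens to 85 mm and grips with 20 to 120 N. Pads are 22 mm wide; open, the fingers measure 114 mm over their backs; the gripper's body (76 mm by 85 mm) begins 54 mm behind the grasp point. The pads swing forward as they close: fully open they stand 13 mm farther back than shut.
Start: joints at [1.168, 0.689, -0.195, 1.565, 0.157, 0.902, -0.215], TCP at [0.264, -0.566, 0.231] pointing down, gripper open.
Joint ranges: [-3.01, 3.01], [-0.46, 2.08], [-1.47, 1.51], [0.13, 2.56], [-1, 4.14], [0.04, 2.09], [-2.66, 2.66]. Speed limits (rad/s): [2.57, 2.57, 3.14, 3.14, 3.14, 3.14, 3.14].

### API

Orientations are given as a unit quaternion [w, x, y, z].
In Python, from workcell import * gives the robot as it stands.
- The arm moves only by the tool carry_out, never from a script. Its argument "moves" is a list of rows, each a list of 7 numbers: the turn, a rotation vector about the world's x, y, z in degrees, then the shift along the world's x, y, z in cm, then the gripper's target within -1 to 1 (shut at 1, half-way at 0, fully open at -1). A call has 1 to 10 rows; each row is the pose to reach, as a shift and turn from the pose commanded when the call began; what a row does not reach only later rows make up. A row lasts 1/8 s, in which the tool goes at most 62.5 mm and 10.7 degrees, less where a joint would pass 70% of its speed; a pose out of reach is approached as far as the arm can. A call with a gripper value outside its range is refused whole. The fingers move at their own pace and stop on an object; "squeeze" is the grip in N (left out, the last holds). Time passes only in rows, so rows that repeat a pose let the fingers close. It gives the time, the measured TCP pose, the force and the opening at its end, in the units of the state.
- observe(): the state, without advancing time (a new reading comes with each control period).
- get_image(name): name is "side" or "top"; returns a dict with "img" (400x640x3 uint8, red, green, blue), "K" (3x3 intrinsics, pixels), "R" (3x3) and "t" (3): a world point X has camera coordinates R X + t. Camera axes: x right, y down, z forward; pixel columns grow to the right and rows downward; lengths in m; the calibration is good to about 2 mm. A picture is of the moment at which its call begins. There is no depth.
- finish_job(): hands the job in, once; it reports no verdict.
Trained networks look in a picture, given as the dict that the camera call returned (one of the last four; its "shot" number tells which), for a name from the list of things; names that differ only in an ending like _2 or _b are one class to them, and where a whole thing is asked for, a point or a joint stands for the part that bears it (a point fixed in the world has none). Each returns a list of dicts, best first, with "p" (0 to 1); they miss things now and then, are a little off and sometimes report something else, mostly with a low value. They report only what shows in the picture. A call takes as long as a camera call.
- find_in(picture, query): "box" ([left, top, right, bottom] as shares, 0 to 1, of the picture: columns of its width, rows of its height, round what is visible of it).
- masks_of(picture, query): "mask" (400x640 bool, what is visible of it) and "box" ([left, top, right, bottom] as shares, 0 to 1, of the picture: columns of its width, rows of its height, round what is visible of it).
The state is a dict: "t": time; "q": joint angles; "qd": joint speeds; "joint_efforts": joint torques, N m; "tcp_pos": TCP position; "tool_rot": TCP orientation; "contact_force": force on the tool from outside, world axes, zero at the start; "moment": the same for the moment, N m; "gripper_width": finger opening in m.
Only numpy, scipy, OpenCV 4.12 (cv2) and the standard library are available. Lean on these libraries where they do the work, as an engineer would, in place of code of your own. Each camera call takes 0.05 s, during which the arm holds its last target. There are 200 camera calls.

### The job

Pack the copper fitting set: stand the copper knob, handle, collar and square foot upright in the grey tray, each centred on the blue pad that carries its own white silhouette, with the handle and the square foot turned to line up with theirs. Leave the aluminium knob and the aluminium handle where they are.

Things in the scene. Friction and masses are not known exactly. Their poses are not given: they have to be found in the camera images.
- cu_knob_mid (a point): Copper-coloured pot-lid knob, 42 mm high, upright: a round head 38 mm in diameter from 18 to 34 mm above its foot (domed above that), on a neck 24 mm and a foot 34 mm in diameter. Point: on its axis, half-way up (21 mm). z is up along its axis.
- cu_handle_mid (a point): Copper-coloured side handle of a pot, standing on its feet, 40 mm high: a straight bar 84 mm long (along x), 16 mm wide (y), occupying heights 18 to 40 mm, on two legs, each with a foot plate 26 mm wide across y. Point: the handle's centre, 20 mm above the table, 2 mm above the bar's lower face; grip across the bar, a little above it. z is up.
- cu_collar_mid (a point): Copper-coloured round collar (short tube open at both ends), outer diameter 54 mm, inner 38 mm, 36 mm high, standing on end. Point: on its axis, half-way up (18 mm). z is up along its axis.
- cu_foot_mid (a point): Copper-coloured square pot foot, 40 mm high: a block 44 x 44 mm and 30 mm high, topped by a centred 30 x 30 mm step 10 mm high. Point: its centre, 20 mm above its underside. x and y are square to its sides, z is up.
- al_knob_mid (a point): Look-alike that does not belong, silver-grey aluminium: pot-lid knob, 42 mm high, upright: a round head 38 mm in diameter from 18 to 34 mm above its foot (domed above that), on a neck 24 mm and a foot 34 mm in diameter. Point: on its axis, half-way up (21 mm). z is up along its axis.
- al_handle_mid (a point): Look-alike that does not belong, silver-grey aluminium: side handle of a pot, standing on its feet, 40 mm high: a straight bar 84 mm long (along x), 16 mm wide (y), occupying heights 18 to 40 mm, on two legs, each with a foot plate 26 mm wide across y. Point: the handle's centre, 20 mm above the table, 2 mm above the bar's lower face; grip across the bar, a little above it. z is up.
- pad_knob: Place of the knob: bright blue fixed pad, 96 x 96 x 3 mm, in the grey tray, printed in white with a filled 38 mm disc. Origin: centre of its underside, 3 mm above the table; the fitting stands on its top, 3 mm higher. z up, x and y along its edges. Pads lie two by two, centres 110 mm apart; the tray is 260 x 260 mm, its rim 3 mm thick, 20 mm above the table.
- pad_handle: Place of the handle: bright blue fixed pad, 96 x 96 x 3 mm, in the grey tray, printed in white with a bar, 84 x 16 mm, at its centre, lying along the pad's x. Origin: centre of its underside, 3 mm above the table; the fitting stands on its top, 3 mm higher. z up, x and y along its edges.
- pad_collar: Place of the collar: bright blue fixed pad, 96 x 96 x 3 mm, in the grey tray, printed in white with a ring, 54 mm outside, 38 mm inside, at its centre. Origin: centre of its underside, 3 mm above the table; the fitting stands on its top, 3 mm higher. z up, x and y along its edges.
- pad_foot: Place of the square foot: bright blue fixed pad, 96 x 96 x 3 mm, in the grey tray, printed in white with a filled square, 44 x 44 mm, at its centre, sides parallel to the pad's. Origin: centre of its underside, 3 mm above the table; the fitting stands on its top, 3 mm higher. z up, x and y along its edges.

How it is judged:
By the outcome, as a careful person would: the job done as asked, in the order asked, and still so for the second after the job is handed in, with the robot touching nothing.
It also fails if it takes over 99 s, if anything falls off the work surface, if the arm or the gripper's body presses on something with over 40 N, if the wrist force passes 120 N, or if a joint passes its speed limit or range.

## Working session

There is one attempt and no reset: what is moved stays moved. The work goes in short steps, Python scripts to look and compute and a tool call to move; the robot and the scene stay as the last step left them, time stands still between calls to the robot, and variables do not carry over. Pictures are saved under pics/ and viewed, about 12 in all and at most 16, crops included, and the job is handed in when it is done.

Besides the shell and the picture viewer there is one more tool, called after "Request:" as name(argument=value, ...), one argument or row to a line, values as JSON. carry_out: Moves the arm, as the interface text tells. Its arguments: {"type":"object","properties":{"moves":{"type":"array"},"squeeze":{"type":"number"}},"required":["moves"]}

```bash
mkdir -p pics; ls; python3 - <<'E'
from workcell import *
import cv2
s=observe(); print({k:s[k] for k in('t','tcp_pos','tool_rot','gripper_width','contact_force')})
try: print(hold_point_z)
except Exception as e: print(e)
for n in('top','side'):
    p=get_image(n); cv2.imwrite(f'pics/{n}0.png',p['img'][:,:,::-1]); print(n,p['K'],p['R'],p['t'])
    for q in 'cu_knob_mid cu_handle_mid cu_collar_mid cu_foot_mid al_knob_mid al_handle_mid pad_knob pad_handle pad_collar pad_foot'.split():
        print(q,[([round(float(b*m)) for b,m in zip(d['box'],(640,400,640,400))],round(d['p'],2)) for d in find_in(p,q)][:3])
E
```

```text
pics
{'t': 0.0, 'tcp_pos': array([ 0.26404517, -0.56576318,  0.23047427]), 'tool_rot': array([-8.91165020e-04,  9.76240998e-01,  2.16685571e-01, -2.88934892e-04]), 'gripper_width': 0.0857047912875222, 'contact_force': array([ 0.27230167, -0.49284749, -0.02334702])}
0.0187
top [[396.81383341   0.         318.06217068]
 [  0.         396.81383341 195.52727158]
 [  0.           0.           1.        ]] [[ 0.01597581 -0.99979852  0.01215318]
 [-0.99067888 -0.01747222 -0.13509284]
 [ 0.13527797 -0.00988168 -0.99075841]] [-0.02682172  0.55229689  0.87195963]
cu_knob_mid [([316, 167, 328, 180], 0.58), ([441, 158, 465, 181], 0.48)]
cu_handle_mid []
cu_collar_mid [([431, 240, 460, 258], 0.93)]
cu_foot_mid [([443, 158, 463, 181], 0.81)]
al_knob_mid []
al_handle_mid [([388, 164, 401, 199], 0.71)]
pad_knob [([174, 223, 221, 266], 0.6)]
pad_handle [([223, 220, 267, 262], 0.78)]
pad_collar [([430, 239, 457, 260], 0.59), ([225, 176, 267, 217], 0.55)]
pad_foot [([177, 179, 221, 218], 0.83)]
side [[373.7533799    0.         321.76605655]
 [  0.         373.7533799  205.034403  ]
 [  0.           0.           1.        ]] [[-0.76544876 -0.64329537 -0.01610167]
 [-0.39292078  0.48705455 -0.77999431]
 [ 0.50960912 -0.590719   -0.62557942]] [0.41746671 0.26113044 0.55994523]
cu_knob_mid [([299, 197, 311, 215], 0.54)]
cu_handle_mid [([351, 221, 389, 255], 0.58), ([193, 274, 264, 333], 0.48)]
cu_collar_mid [([423, 169, 445, 190], 0.95)]
cu_foot_mid [([364, 142, 386, 159], 0.66)]
al_knob_mid [([394, 183, 407, 206], 0.55), ([233, 303, 310, 371], 0.42)]
al_handle_mid [([338, 165, 372, 190], 0.61), ([392, 182, 410, 205], 0.48)]
pad_knob [([233, 304, 311, 371], 0.83)]
pad_handle [([277, 265, 346, 321], 0.8)]
pad_collar [([236, 239, 302, 291], 0.66)]
pad_foot [([189, 273, 265, 333], 0.96)]
```

```bash
python3 - <<'E'
import cv2
a=cv2.imread('pics/top0.png')[130:280,160:480]; cv2.imwrite('pics/top0c.png',cv2.resize(a,None,fx=2.5,fy=2.5,interpolation=3))
a=cv2.imread('pics/side0.png'); cv2.imwrite('pics/side0c.png',cv2.resize(a[130:380,160:480],None,fx=2.4,fy=2.4,interpolation=3))
E
```

```text
(no output)
```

View pics/top0c.png

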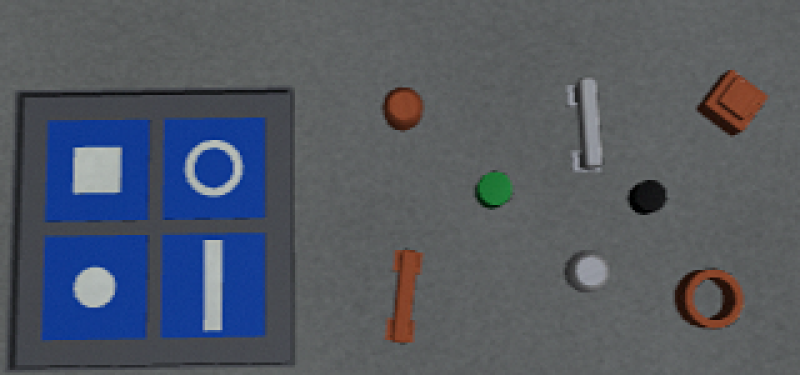

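View pics/side0c.png

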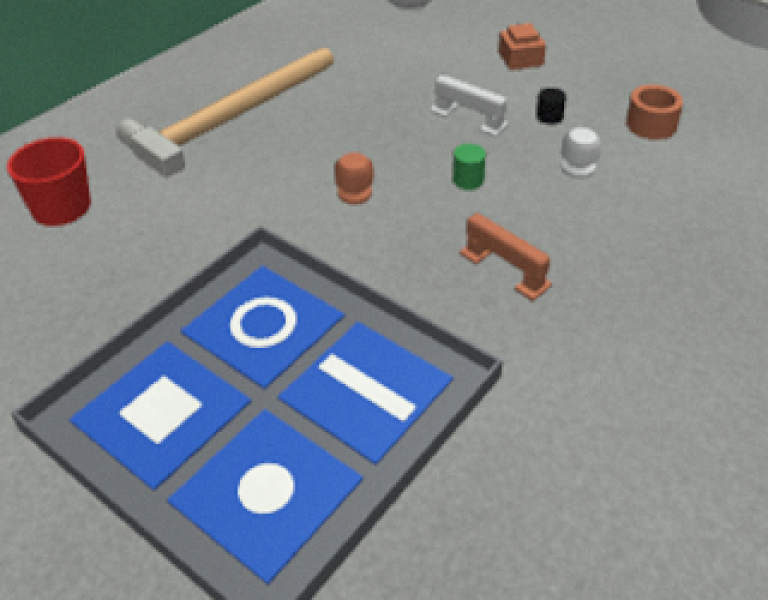

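```bash
cat > h.py <<'E'
from workcell import *
import cv2, numpy as np
from scipy.optimize import minimize
S=4
def proj(p,X):
    c=np.atleast_2d(X)@p['R'].T+p['t']; u=c@p['K'].T; return u[:,:2]/u[:,2:]
def ray(p,u,v,z):
    d=p['R'].T@np.linalg.solve(p['K'],[u,v,1]); o=-p['R'].T@p['t']; return (o+d*(z-o[2])/d[2])[:2]
def box(a,b,z0,z1,cx=0,cy=0): return np.array([[cx+sx*a/2,cy+sy*b/2,z] for sx in(-1,1) for sy in(-1,1) for z in(z0,z1)])
def cyl(d,z0,z1,n=40):
    t=np.linspace(0,2*np.pi,n,endpoint=False); return np.array([[d/2*np.cos(a),d/2*np.sin(a),z] for a in t for z in(z0,z1)])
M={'knob':[cyl(.034,0,.006),cyl(.024,0,.02),np.vstack([cyl(.038,.018,.034),cyl(.030,.039,.039),cyl(.016,.0415,.042)])],
'handle':[box(.084,.016,.018,.04),box(.012,.014,0,.02,.036),box(.012,.014,0,.02,-.036),box(.014,.026,0,.003,.035),box(.014,.026,0,.003,-.035)],
'collar':[cyl(.054,0,.036)],
'foot':[box(.044,.044,0,.03),box(.03,.03,.03,.04)],
'tray':[box(.096,.096,0,.003,sx*.055,sy*.055) for sx in(-1,1) for sy in(-1,1)]}
def pts(part,x,y,th,z0):
    c,s=np.cos(th),np.sin(th); return part@np.array([[c,s,0],[-s,c,0],[0,0,1]])+[x,y,z0]
def render(p,n,P,z0,org,shape):
    m=np.zeros((shape[0]*S,shape[1]*S),np.uint8)
    for part in M[n]:
        q=(proj(p,pts(part,*P,z0))-org+.5)*S-.5
        cv2.fillConvexPoly(m,cv2.convexHull(np.round(q*16).astype(np.int32).reshape(-1,1,2)),1,shift=4)
    return cv2.resize(m.astype(np.float32),(shape[1],shape[0]),interpolation=cv2.INTER_AREA)
def cmask(img,kind):
    r,g,b=[img[:,:,i].astype(int) for i in range(3)]
    if kind=='tray': return ((b>r+60)|((r>150)&(abs(r-b)<40))).astype(np.float32)
    return ((r>1.35*b+15)&(r>1.25*g)).astype(np.float32)
def fit(pics,n,P0,z0=0,sz=.05):
    """joint silhouette fit over the pictures; P=(x,y,yaw)"""
    if n=='tray': sz=.15
    data=[]
    for p in pics:
        c=proj(p,box(2*sz,2*sz,0,.05)+[P0[0],P0[1],z0]); lo=np.maximum(np.floor(c.min(0)),0).astype(int); hi=np.minimum(np.ceil(c.max(0)),(640,400)).astype(int)
        data.append((p,lo,cmask(p['img'],n)[lo[1]:hi[1],lo[0]:hi[0]]))
    sc=np.array([.001,.001,.02])
    def cost(v):
        P=np.array(P0)+v*sc
        return sum(np.abs(render(p,n,P,z0,lo,m.shape)-m).sum()/max(m.sum(),1) for p,lo,m in data)
    best=None
    for a in ((0,) if n in('knob','collar','tray') else (-8,0,8)):
        r=minimize(cost,[0,0,a],method='Nelder-Mead',options=dict(initial_simplex=np.array([[0,0,a],[6,0,a],[0,6,a],[0,0,a+6]],float),xatol=.02,fatol=1e-4))
        if best is None or r.fun<best.fun: best=r
    return np.array(P0)+best.x*sc, best.fun
E
cat > a.py <<'E'
from h import *
T=get_image('top'); Sd=get_image('side')
cr=lambda u,v:(160+u/2.5,130+v/2.5)
for n,uv,z,th in [('knob',(403,107),.03,0),('handle',(404,297),.03,0.1),('collar',(710,298),.03,0),('foot',(733,102),.03,.7),('tray',(154,229),.006,0)]:
    x,y=ray(T,*cr(*uv),z)
    for nm,ps in(('both',[T,Sd]),('top',[T]),('side',[Sd])):
        P,f=fit(ps,n,(x,y,th),z0=.003 if n=='tray' else 0); print(n,nm,np.round(P[:2]*1000,1),round(np.degrees(P[2]),1),round(f,3))
for k,uv in dict(alknob=(590,270),alhandle=(590,125),green=(494,188),black=(648,196)).items(): print(k,ray(T,*cr(*uv),.03).round(3))
E
python3 a.py
```

```text
knob both [607.7 -22.8] 3.4 0.245
knob top [607.6 -23.5] 4.0 0.119
knob side [607.9 -21.4] 4.2 0.118
handle both [434.2 -26.9] -6.3 0.393
handle top [434.  -27.2] -5.8 0.139
handle side [433.4 -24.7] -9.2 0.221
collar both [ 436.  -308.6] 2.8 0.666
collar top [ 436. -308.] -0.5 0.541
collar side [ 436.5 -308.4] 2.4 0.123
foot both [ 621.3 -336.7] 49.6 0.285
foot top [ 621.3 -336.9] 50.3 0.121
foot side [ 621.  -335.2] 44.7 0.149
tray both [493.9 208.3] 1.9 0.44
tray top [494.4 207.6] 2.0 0.043
tray side [493.6 209.6] 2.0 0.384
alknob [ 0.459 -0.197]
alhandle [ 0.593 -0.199]
green [ 0.533 -0.109]
black [ 0.528 -0.252]
```

Request:
carry_out(
  moves=[
    [0,0,-10.5,3.4,5.4,-1,-1],
    [0,0,-21,6.8,10.8,-2,-1],
    [0,0,-31.5,10.2,16.2,-4,-1],
    [0,0,-31.5,13.7,21.7,-5,-1],
    [0,0,-31.5,17.2,27.2,-6,-1],
    [0,0,-31.5,20.6,32.6,-7,-1],
    [0,0,-31.5,24.1,38.1,-8,-1],
    [0,0,-31.5,27.5,43.5,-9,-1],
    [0,0,-31.5,31,49,-10,-1],
    [0,0,-31.5,34.4,54.3,-11,-1],
  ],
  squeeze=50,
)

```text
t: 2.45
tcp_pos: [0.595, -0.0445, 0.1255]
tool_rot: [0.0, 0.998, -0.056, 0.0]
contact_force: [0.4, -1.0, 0.5]
gripper_width: 0.0854
```

Request:
carry_out(
  moves=[
    [0,0,0,0,0,0,-1],
    [0,0,0,0,0,0,-1],
    [0,0,0,0,0,0,-1],
  ],
)

```text
t: 2.82
tcp_pos: [0.593, -0.0486, 0.1259]
tool_rot: [0.001, 0.998, -0.058, -0.0]
contact_force: [-0.2, 0.0, 0.7]
gripper_width: 0.0858
```

```bash
python3 - <<'E'
from h import *
s=observe();print(s['tcp_pos'],s['tool_rot'])
cv2.imwrite('pics/t1.png',cv2.resize(get_image('top')['img'][120:290,160:480,::-1],None,fx=2.4,fy=2.4))
E
```

```text
[ 0.59301255 -0.04863463  0.12588313] [ 7.16416476e-04  9.98320921e-01 -5.79206284e-02 -1.59792946e-04]
```

View pics/t1.png

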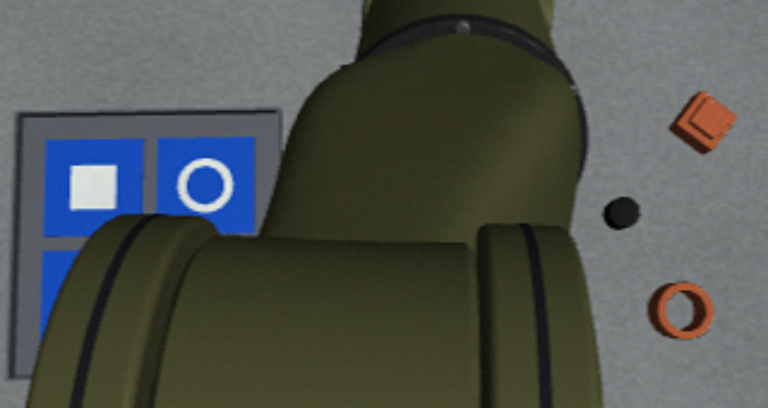

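Request:
carry_out(
  moves=[
    [0,0,0,1.48,2.6,0,-1],
    [0,0,0,1.48,2.6,-2,-1],
    [0,0,0,1.48,2.6,-5,-1],
    [0,0,0,1.48,2.6,-8,-1],
    [0,0,0,1.48,2.6,-11,-1],
    [0,0,0,1.48,2.6,-11.8,-1],
    [0,0,0,1.48,2.6,-11.8,-1],
    [0,0,0,1.48,2.6,-11.8,-1],
  ],
)

```text
t: 3.88
tcp_pos: [0.6094, -0.0208, 0.0089]
tool_rot: [0.0, 0.998, -0.057, 0.001]
contact_force: [0.3, -0.1, -0.0]
gripper_width: 0.0853
```

```bash
python3 - <<'E'
from h import *
cv2.imwrite('pics/s1.png',cv2.resize(get_image('side')['img'][130:380,160:480,::-1],None,fx=2.4,fy=2.4))
E
```

```text
(no output)
```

View pics/s1.png

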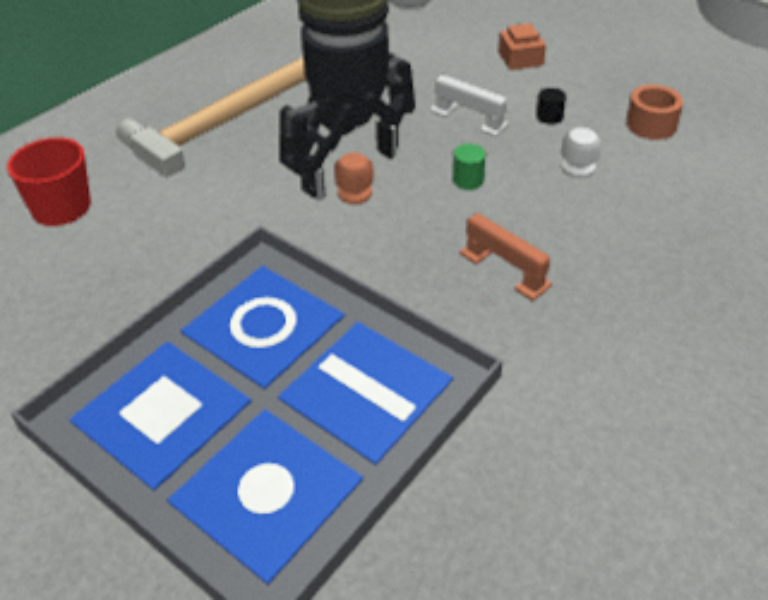

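Request:
carry_out(
  moves=[
    [0,0,0,-0.1,-0.1,0,1],
    [0,0,0,-0.1,-0.1,0,1],
    [0,0,0,-0.1,-0.1,0,1],
    [0,0,0,-0.1,-0.1,0,1],
    [0,0,0,-0.1,-0.1,0,1],
    [0,0,0,-0.1,-0.1,0,1],
    [0,0,0,-0.1,-0.1,0,1],
    [0,0,0,-0.1,-0.1,0,1],
  ],
  squeeze=40,
)

```text
t: 4.92
tcp_pos: [0.6076, -0.0214, 0.008]
tool_rot: [0.0, 0.998, -0.056, 0.0]
contact_force: [-1.2, 0.0, 5.5]
gripper_width: 0.0366
```

Request:
carry_out(
  moves=[
    [0,0,0,0,0,3,1],
    [0,0,0,0,0,7,1],
    [0,0,0,-1.5,2.5,9,1],
    [0,0,0,-4,7,10,1],
    [0,0,0,-7,12,10,1],
    [0,0,0,-10,17,10,1],
    [0,0,0,-13,22,10,1],
    [0,0,0,-15.5,26.5,10,1],
    [0,0,0,-16.6,28.3,9.5,1],
    [0,0,0,-16.6,28.3,9,1],
  ],
)

```text
t: 6.18
tcp_pos: [0.4402, 0.2637, 0.0972]
tool_rot: [-0.0, 0.999, -0.054, -0.0]
contact_force: [0.7, -0.2, -1.3]
gripper_width: 0.0365
```

Request:
carry_out(
  moves=[
    [0,0,0,0,0,0,1],
    [0,0,0,0,0,0,1],
  ],
)

```text
t: 6.42
tcp_pos: [0.4425, 0.2599, 0.0976]
tool_rot: [0.001, 0.998, -0.058, 0.0]
contact_force: [0.0, 0.1, -0.5]
gripper_width: 0.0364
```

Request:
carry_out(
  moves=[
    [0,0,0,-0.05,0.1,-2,1],
    [0,0,0,-0.05,0.1,-5,1],
    [0,0,0,-0.05,0.1,-7,1],
    [0,0,0,-0.05,0.1,-7.8,1],
    [0,0,0,-0.05,0.1,-8.2,1],
    [0,0,0,-0.05,0.1,-8.3,1],
    [0,0,0,-0.05,0.1,-8.3,1],
    [0,0,0,-0.05,0.1,-8.3,1],
  ],
)

```text
t: 7.42
tcp_pos: [0.4412, 0.2628, 0.0151]
tool_rot: [-0.0, 0.998, -0.056, 0.0]
contact_force: [0.2, 0.1, -0.6]
gripper_width: 0.0364
```

```bash
python3 - <<'E'
from h import *
for i in range(4):
    s=observe();print(s['tcp_pos'].round(4),s['contact_force'].round(1)); p=get_image('side')
print(fit([p],'knob',(.441,.261,0),.006))
cv2.imwrite('pics/s2.png',cv2.resize(p['img'][150:380,150:400,::-1],None,fx=2.6,fy=2.6))
E
```

```text
[0.4412 0.2628 0.0151] [ 0.2  0.1 -0.6]
[0.4412 0.2628 0.015 ] [-0.1 -0.1 -0.3]
[0.4411 0.2628 0.0149] [-0.1  0.1 -1.1]
[0.4411 0.2627 0.0148] [ 0.6 -0.2 -1.4]
(array([0.44049461, 0.26119113, 0.01306774]), np.float64(0.2642453908920288))
```

View pics/s2.png

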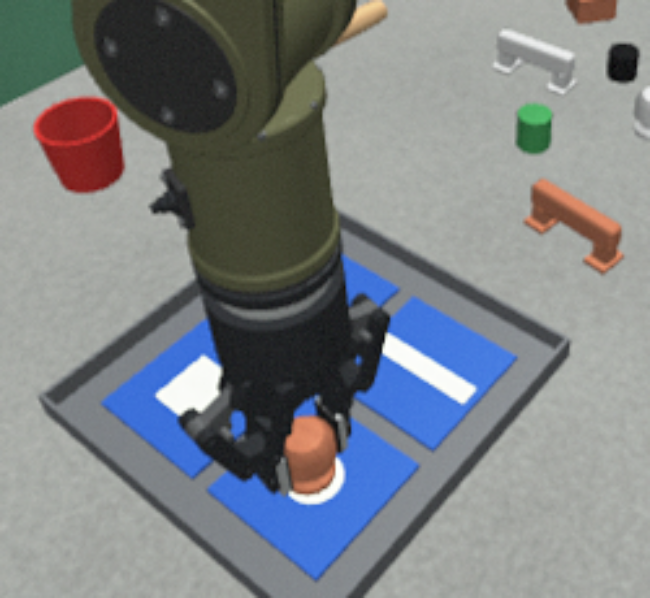

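Request:
carry_out(
  moves=[
    [0,0,0,0,-0.05,-0.1,1],
    [0,0,0,0,-0.05,-0.2,1],
    [0,0,0,0,-0.05,-0.2,1],
  ],
)

```text
t: 8.0
tcp_pos: [0.4411, 0.2624, 0.014]
tool_rot: [-0.001, 0.998, -0.056, 0.0]
contact_force: [-1.9, 0.1, 13.6]
gripper_width: 0.0365
```

Request:
carry_out(
  moves=[
    [0,0,0,0,0,0.1,-0.6],
    [0,0,0,0,0,0.1,-1],
    [0,0,0,0,0,0.1,-1],
    [0,0,0,0,0,0.1,-1],
    [0,0,0,0,0,3,-1],
    [0,0,0,0,0,7,-1],
    [0,0,0,0,0,10,-1],
    [0,0,0,0,-5,11,-1],
    [0,0,0,0,-11,11,-1],
    [0,0,0,0,-17,11,-1],
  ],
)

```text
t: 9.25
tcp_pos: [0.4411, 0.0907, 0.1228]
tool_rot: [-0.0, 0.998, -0.056, 0.001]
contact_force: [1.0, -0.1, -0.6]
gripper_width: 0.0854
```

Request:
carry_out(
  moves=[
    [0,0,0,0,-5,0,-1],
    [0,0,0,0,-9,0,-1],
    [0,0,0,0,-11,0,-1],
    [0,0,0,0,-11,0,-1],
    [0,0,0,0,-11,0,-1],
  ],
)

```text
t: 9.88
tcp_pos: [0.4411, -0.0166, 0.1226]
tool_rot: [-0.0, 0.998, -0.056, -0.0]
contact_force: [-0.0, 0.1, 1.1]
gripper_width: 0.0852
```

```bash
python3 - <<'E'
from h import *
s=observe();print(s['tcp_pos'].round(4),s['tool_rot'].round(4)); T=get_image('top');p=get_image('side')
for ps in([T],[p]): print(fit(ps,'knob',(.441,.261,0),.006), fit(ps,'handle',(.434,-.026,-.1)))
cv2.imwrite('pics/s3.png',np.hstack([cv2.resize(q['img'][c:d,a:b,::-1],(400,400)) for q,a,b,c,d in((T,170,320,150,300),(p,180,380,180,380))]))
E
```

```text
[ 0.4411 -0.0166  0.1226] [-4.000e-04  9.984e-01 -5.570e-02 -0.000e+00]
(array([0.44205123, 0.2599205 , 0.10135937]), np.float64(0.15715767443180084)) (array([ 0.43666667,  0.06533333, -3.40666667]), np.float64(0.0))
(array([0.44130744, 0.2615801 , 0.05916655]), np.float64(0.13353320956230164)) (array([ 0.43336462, -0.02474073, -0.15936841]), np.float64(0.22244268655776978))
```

View pics/s3.png

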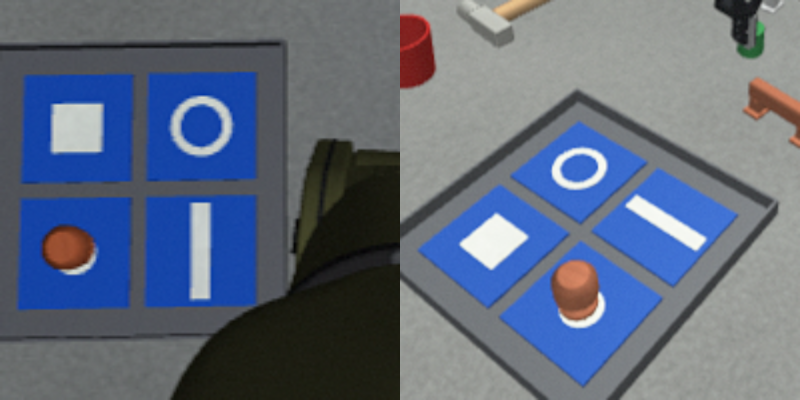

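Request:
carry_out(
  moves=[
    [0,0,0,-0.75,-0.85,-2,-1],
    [0,0,0,-0.75,-0.85,-5,-1],
    [0,0,0,-0.75,-0.85,-8,-1],
    [0,0,0,-0.75,-0.85,-10.5,-1],
    [0,0,0,-0.75,-0.85,-11.2,-1],
    [0,0,0,-0.75,-0.85,-11.2,1],
    [0,0,0,-0.75,-0.85,-11.2,1],
    [0,0,0,-0.75,-0.85,-11.2,1],
    [0,0,0,-0.75,-0.85,-11.2,1],
    [0,0,0,-0.75,-0.85,-11.2,1],
  ],
)

```text
t: 11.22
tcp_pos: [0.4422, -0.0263, 0.0177]
tool_rot: [-0.0, 0.998, -0.058, -0.008]
contact_force: [0.3, 0.4, 2.2]
gripper_width: 0.0148
```

Request:
carry_out(
  moves=[
    [0,0,0,0,0,0,1],
    [0,0,0,0,0,0,1],
    [0,0,0,0,0,0,1],
    [0,0,0,0,0,0,1],
  ],
)

```text
t: 11.72
tcp_pos: [0.4422, -0.0264, 0.0176]
tool_rot: [-0.0, 0.998, -0.056, -0.008]
contact_force: [1.6, 3.3, 3.4]
gripper_width: 0.0149
```

```bash
python3 - <<'E'
from h import *
p=get_image('side')
print(fit([p],'handle',(.434,-.026,-.1)))
cv2.imwrite('pics/s4.png',cv2.resize(p['img'][150:270,260:460,::-1],None,fx=3,fy=3))
E
```

```text
(array([ 0.43433487, -0.02606942, -0.15974666]), np.float64(0.7577120661735535))
```

View pics/s4.png

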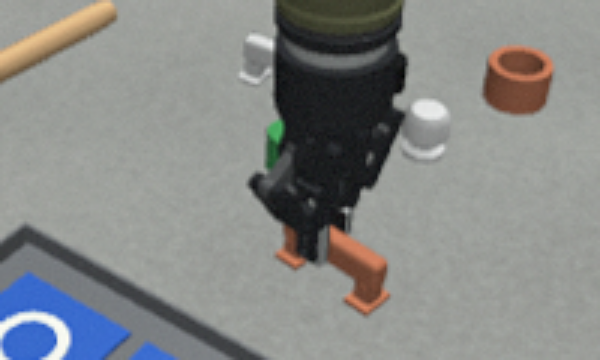

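Request:
carry_out(
  moves=[
    [0,0,0,0.1,0,2,1],
    [0,0,0,0.3,0,5,1],
    [0,0,0,0.3,1,7,1],
    [0,0,4,0.3,5,7,1],
    [0,0,8.5,0.3,10,7,1],
    [0,0,8.5,0.3,15,7,1],
    [0,0,8.5,0.3,17.9,7,1],
    [0,0,8.5,0.3,17.9,6.5,1],
    [0,0,8.5,0.3,17.9,6,1],
    [0,0,8.5,0.3,17.9,6,1],
  ],
)

```text
t: 13.02
tcp_pos: [0.4448, 0.1502, 0.0772]
tool_rot: [0.001, 1.0, 0.016, -0.009]
contact_force: [-0.7, 0.5, -1.3]
gripper_width: 0.0154
```

```bash
python3 - <<'E'
from h import *
from scipy.spatial.transform import Rotation as R
p=get_image('side'); s=observe();q=s['tool_rot'];print(s['tcp_pos'].round(4),R.from_quat([*q[1:],q[0]]).as_matrix().round(3))
cv2.imwrite('pics/s5.png',cv2.resize(p['img'][180:380,180:380,::-1],None,fx=3,fy=3))
E
```

```text
[0.445  0.1504 0.0774] [[ 0.999  0.033 -0.017]
 [ 0.033 -0.999 -0.002]
 [-0.017  0.002 -1.   ]]
```

View pics/s5.png

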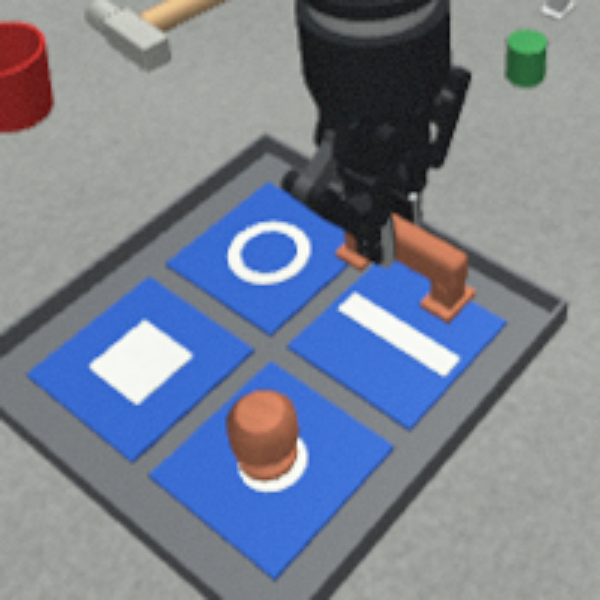

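Request:
carry_out(
  moves=[
    [0,0,0,0.05,0.25,-1,1],
    [0,0,0,0.05,0.25,-3,1],
    [0,0,0,0.05,0.25,-4.5,1],
    [0,0,0,0.05,0.25,-5.1,1],
    [0,0,0,0.05,0.25,-5.3,1],
    [0,0,0,0.05,0.25,-5.4,1],
    [0,0,0,0.05,0.25,-5.4,1],
  ],
)

```text
t: 13.95
tcp_pos: [0.4457, 0.1547, 0.0238]
tool_rot: [0.001, 1.0, 0.018, -0.008]
contact_force: [-0.1, 0.0, -0.5]
gripper_width: 0.0152
```

```bash
python3 - <<'E'
from h import *
p=get_image('side'); s=observe();print(s['tcp_pos'].round(4),s['contact_force'])
cv2.imwrite('pics/s6.png',cv2.resize(p['img'][200:320,240:380,::-1],None,fx=5,fy=5))
E
```

```text
[0.4457 0.1547 0.0239] [ 0.10443121 -0.31202042 -1.30779743]
```

View pics/s6.png

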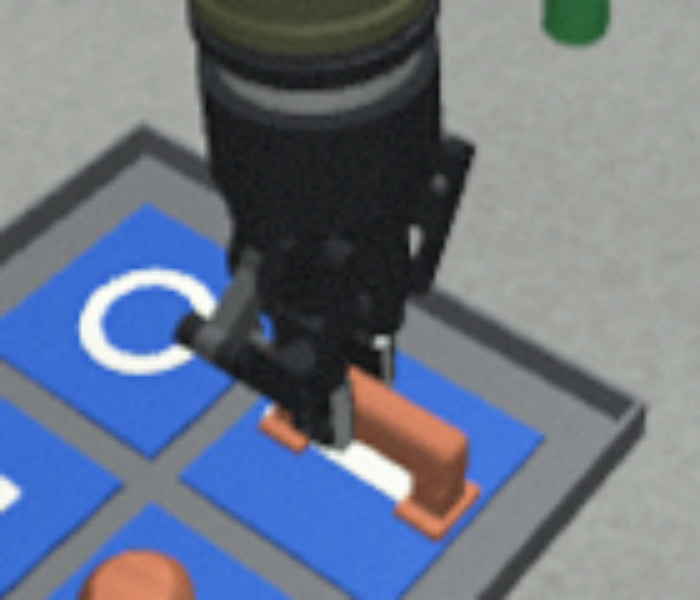

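Request:
carry_out(
  moves=[
    [0,0,0,0,-0.15,0,1],
    [0,0,0,0,-0.15,-0.1,1],
    [0,0,0,0,-0.15,-0.15,1],
    [0,0,0,0,-0.15,-0.15,1],
  ],
)

```text
t: 14.5
tcp_pos: [0.4457, 0.153, 0.0236]
tool_rot: [0.0, 1.0, 0.017, -0.007]
contact_force: [-2.9, 0.2, 16.5]
gripper_width: 0.0154
```

Request:
carry_out(
  moves=[
    [0,0,0,0,0,0.1,-0.6],
    [0,0,0,0,0,0.1,-1],
    [0,0,0,0,0,0.1,-1],
    [0,0,0,0,0,0.1,-1],
    [0,0,0,0,0,3,-1],
    [0,0,0,0,0,7,-1],
    [0,0,0,0,0,10,-1],
    [0,0,0,0,-4,10,-1],
    [0,0,0,0,-10,10,-1],
    [0,0,0,0,-16,10,-1],
  ],
)

```text
t: 15.75
tcp_pos: [0.4456, -0.0081, 0.122]
tool_rot: [0.001, 1.0, 0.019, -0.008]
contact_force: [1.7, -0.4, -0.1]
gripper_width: 0.0856
```

Request:
carry_out(
  moves=[
    [0,0,0,0,-4,0,-1],
    [0,0,0,0,-10,0,-1],
    [0,0,0,0,-16,0,-1],
    [0,0,0,0,-22,0,-1],
    [0,0,0,0,-27,0,-1],
    [0,0,0,0,-29,0,-1],
    [0,0,0,0,-29,0,-1],
    [0,0,0,0,-29,0,-1],
  ],
)

```text
t: 16.75
tcp_pos: [0.4457, -0.2941, 0.1216]
tool_rot: [-0.001, 1.0, 0.019, -0.008]
contact_force: [0.3, 0.5, 0.3]
gripper_width: 0.0852
```

```bash
cat > b.py <<'E'
from h import *
from scipy.spatial.transform import Rotation as R
import sys
def state():
    s=observe();q=s['tool_rot'];print(s['t'],s['tcp_pos'].round(4),R.from_quat([*q[1:],q[0]]).as_matrix().round(3).tolist())
def check(n,P0,T,p):
    # pad centres in each camera's own tray estimate
    off={'knob':(-.055,.055),'handle':(-.055,-.055),'collar':(.055,-.055),'foot':(.055,.055)}[n]
    for nm,q,c in(('top',T,(.4944,.2076)),('side',p,(.4936,.2096))):
        a=np.radians(2); t=np.array(c)+np.array([[np.cos(a),-np.sin(a)],[np.sin(a),np.cos(a)]])@off
        P,f=fit([q],n,(t[0],t[1],a),.006); print(n,nm,'err mm',((P[:2]-t)*1000).round(1),'yaw',np.degrees(P[2]).round(1),round(f,2))
E
python3 - <<'E'
from b import *
state(); T=get_image('top');p=get_image('side')
for n in('knob','handle'): check(n,0,T,p)
cv2.imwrite('pics/s7.png',np.hstack([cv2.resize(q['img'][c:d,a:b,::-1],(400,400)) for q,a,b,c,d in((T,170,320,150,300),(p,180,380,180,380))]))
E
```

```text
16.75 [ 0.4457 -0.2941  0.1216] [[0.999, 0.038, -0.017], [0.038, -0.999, 0.001], [-0.017, -0.002, -1.0]]
knob top err mm [ 3.9 -1.3] yaw 3.4 0.15
knob side err mm [ 4.9 -0.8] yaw 5.2 0.32
handle top err mm [-4.2 -3.2] yaw 2.7 0.25
handle side err mm [-5.6  0.7] yaw -1.2 0.34
```

View pics/s7.png

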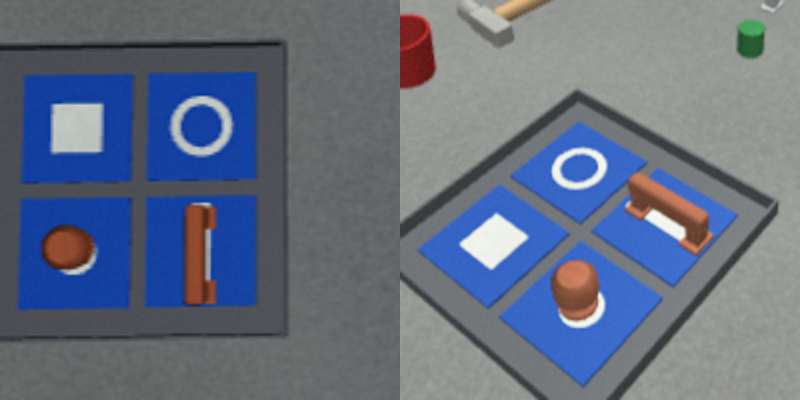

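```bash
sed -i 's/fit(\[q\],n,(t\[0\],t\[1\],a),.006)/fit([q],n,(t[0],t[1],a),.006,{"knob":.028,"handle":.047,"collar":.033,"foot":.03}[n])/' b.py; python3 - <<'E'
from b import *
T=get_image('top');p=get_image('side')
# blank the other piece before fitting
P,K=[dict(q,img=q['img'].copy()) for q in(T,p)],[dict(q,img=q['img'].copy()) for q in(T,p)]
for k in range(2):
    for L,n,c in((P,'knob',(.4412,.2605)),(K,'handle',(.434,.150))):
        m=render(L[k],n,(*c,.035),.006,np.zeros(2),(400,640)); m=cv2.dilate(m,np.ones((5,5)))>0; L[k]['img'][m]=100
check('knob',0,*K); check('handle',0,*P)
E
```

```text
knob top err mm [ 3.9 -1.3] yaw 3.4 0.15
knob side err mm [ 4.9 -0.8] yaw 5.2 0.14
handle top err mm [-4.2 -3.2] yaw 2.7 0.25
handle side err mm [-5.1  0.4] yaw -0.9 0.26
```

Request:
carry_out(
  moves=[
    [0,-1,0,-0.5,5,0,-1],
    [0,-1,0,-0.5,11,0,-1],
    [0,-1,0,-0.5,17,0,-1],
    [0,-1,0,-0.5,23,0,-1],
    [0,-1,0,-0.5,29,0,-1],
    [0,-1,0,-0.5,35,0,-1],
    [0,-1,0,-0.5,41,0,-1],
    [0,-1,0,-0.5,44.7,0,-1],
    [0,-1,0,-0.5,44.7,0,-1],
    [0,-1,0,-0.5,44.7,0,-1],
  ],
)

```text
t: 18.2
tcp_pos: [0.4403, 0.1498, 0.1222]
tool_rot: [0.001, 1.0, 0.018, 0.001]
contact_force: [1.0, -0.1, -0.3]
gripper_width: 0.0856
```

Request:
carry_out(
  moves=[
    [0,0,0,0,0,0,-1],
  ],
)

```text
t: 18.32
tcp_pos: [0.4405, 0.1487, 0.1222]
tool_rot: [0.001, 1.0, 0.017, 0.001]
contact_force: [0.4, -0.1, 0.1]
gripper_width: 0.0854
```

Request:
carry_out(
  moves=[
    [0,0,0,0,0.4,-2,-1],
    [0,0,0,0,0.4,-6,-1],
    [0,0,0,0,0.4,-9,-1],
    [0,0,0,0,0.4,-10.4,-1],
    [0,0,0,0,0.4,-10.6,-1],
    [0,0,0,0,0.4,-10.6,1],
    [0,0,0,0,0.4,-10.6,1],
    [0,0,0,0,0.4,-10.6,1],
    [0,0,0,0,0.4,-10.6,1],
    [0,0,0,0,0.4,-10.6,1],
  ],
)

```text
t: 19.58
tcp_pos: [0.4407, 0.1542, 0.0164]
tool_rot: [0.001, 1.0, 0.018, 0.001]
contact_force: [-0.1, 1.5, 5.7]
gripper_width: 0.0153
```

Request:
carry_out(
  moves=[
    [0,0,0,0,0,0,1],
    [0,0,0,0,0,0,1],
    [0,0,0,0,0,0,1],
    [0,0,0,0,0,0,1],
  ],
)

```text
t: 20.08
tcp_pos: [0.4407, 0.1542, 0.0164]
tool_rot: [0.001, 1.0, 0.018, 0.001]
contact_force: [0.3, 0.2, 4.9]
gripper_width: 0.0154
```

Request:
carry_out(
  moves=[
    [0,0,0,0,0,0.5,1],
    [0,0,0,0.2,0,0.6,1],
    [0,0,0,0.47,0,0.6,1],
    [0,0,0,0.47,0,0.5,1],
    [0,0,0,0.47,0,0.2,1],
    [0,0,0,0.47,0,0,1],
    [0,0,0,0.47,0,0,1],
    [0,0,0,0.47,0,0,1],
  ],
)

```text
t: 21.08
tcp_pos: [0.445, 0.1541, 0.0164]
tool_rot: [0.001, 1.0, 0.018, 0.001]
contact_force: [-2.1, 0.1, 6.2]
gripper_width: 0.0157
```

Request:
carry_out(
  moves=[
    [0,0,0,0,0,0.1,-0.6],
    [0,0,0,0,0,0.1,-1],
    [0,0,0,0,0,0.1,-1],
    [0,0,0,0,0,0.1,-1],
    [0,0,0,0,0,3,-1],
    [0,0,0,0,0,7,-1],
    [0,0,0,-0.2,5,8,-1],
    [0,0,0,-0.4,10.9,7,-1],
    [0,0,0,-0.4,10.9,7,-1],
    [0,0,0,-0.4,10.9,7,-1],
  ],
)

```text
t: 22.32
tcp_pos: [0.4408, 0.2627, 0.0858]
tool_rot: [0.001, 1.0, 0.018, 0.001]
contact_force: [0.6, -1.0, 0.8]
gripper_width: 0.0857
```

Request:
carry_out(
  moves=[
    [0,0,0,0,0,0,-1],
  ],
)

```text
t: 22.45
tcp_pos: [0.4414, 0.2613, 0.0862]
tool_rot: [0.001, 1.0, 0.016, 0.001]
contact_force: [-0.6, 0.1, 0.5]
gripper_width: 0.0857
```

Now the knob: grasp, shift x −4 mm.

Request:
carry_out(
  moves=[
    [0,0,0,0,0.05,-3,-1],
    [0,0,0,0,0.05,-6,-1],
    [0,0,0,0,0.05,-7.1,-1],
    [0,0,0,0,0.05,-7.1,-1],
    [0,0,0,0,0.05,-7.1,1],
    [0,0,0,0,0.05,-7.1,1],
    [0,0,0,0,0.05,-7.1,1],
    [0,0,0,0,0.05,-7.1,1],
    [0,0,0,0,0.05,-7.1,1],
    [0,0,0,0,0.05,-7.1,1],
  ],
)

```text
t: 23.7
tcp_pos: [0.4415, 0.2638, 0.0159]
tool_rot: [0.0, 1.0, 0.018, 0.001]
contact_force: [-1.1, -0.7, 6.3]
gripper_width: 0.0365
```

Request:
carry_out(
  moves=[
    [0,0,0,0,0,0.5,1],
    [0,0,0,-0.2,0,0.6,1],
    [0,0,0,-0.42,0,0.6,1],
    [0,0,0,-0.42,0,0.5,1],
    [0,0,0,-0.42,0,0.2,1],
    [0,0,0,-0.42,0,0,1],
    [0,0,0,-0.42,0,0,1],
    [0,0,0,-0.42,0,0,1],
  ],
)

```text
t: 24.7
tcp_pos: [0.437, 0.2636, 0.0159]
tool_rot: [0.0, 1.0, 0.017, 0.001]
contact_force: [-1.5, 0.6, 11.4]
gripper_width: 0.0363
```

Request:
carry_out(
  moves=[
    [0,0,0,0,0,0.1,-0.6],
    [0,0,0,0,0,0.1,-1],
    [0,0,0,0,0,0.1,-1],
    [0,0,0,0,0,0.1,-1],
    [0,0,0,0,0,3,-1],
    [0,0,0,0,0,7,-1],
    [0,0,0,0,0,11,-1],
    [0,0,0,0,-6,11,-1],
    [0,0,0,0,-12,11,-1],
    [0,0,0,0,-18,11,-1],
  ],
)

```text
t: 25.95
tcp_pos: [0.4371, 0.0822, 0.1252]
tool_rot: [0.001, 1.0, 0.018, 0.001]
contact_force: [1.5, 0.1, 0.5]
gripper_width: 0.0853
```

Request:
carry_out(
  moves=[
    [0,0,0,0,-6,0,-1],
    [0,0,0,0,-12,0,-1],
    [0,0,0,0,-18,0,-1],
    [0,0,0,0,-24,0,-1],
    [0,0,0,0,-30,0,-1],
    [0,0,0,0,-36,0,-1],
    [0,0,0,0,-38.5,0,-1],
    [0,0,0,0,-38.5,0,-1],
    [0,0,0,0,-38.5,0,-1],
  ],
)

```text
t: 27.08
tcp_pos: [0.4369, -0.2995, 0.1247]
tool_rot: [-0.0, 1.0, 0.018, 0.0]
contact_force: [-0.8, -0.1, 0.6]
gripper_width: 0.0852
```

```bash
python3 - <<'E'
from b import *
state(); T=get_image('top');p=get_image('side')
for n in('knob','handle'): check(n,0,T,p)
cv2.imwrite('pics/s8.png',np.hstack([cv2.resize(q['img'][c:d,a:b,::-1],(400,400)) for q,a,b,c,d in((T,170,320,150,300),(p,180,380,180,380))]))
E
```

```text
27.075 [ 0.4369 -0.2995  0.1247] [[0.999, 0.037, 0.001], [0.037, -0.999, 0.001], [0.001, -0.001, -1.0]]
knob top err mm [-0.7 -0. ] yaw 5.6 0.16
knob side err mm [-0.1 -0. ] yaw 9.4 0.14
handle top err mm [ 0.1 -0.7] yaw 2.6 0.24
handle side err mm [0.  1.4] yaw -1.4 0.31
```

View pics/s8.png

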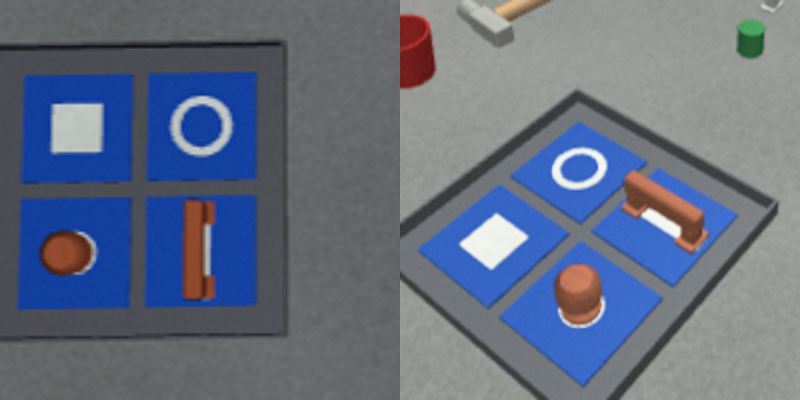

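Request:
carry_out(
  moves=[
    [0,0,0,-0.05,-0.8,-3,-1],
    [0,0,0,-0.05,-0.8,-7,-1],
    [0,0,0,-0.05,-0.8,-10,-1],
    [0,0,0,-0.05,-0.8,-12,-1],
    [0,0,0,-0.05,-0.8,-12.2,-1],
    [0,0,0,-0.05,-0.8,-12.2,1],
    [0,0,0,-0.05,-0.8,-12.2,1],
    [0,0,0,-0.05,-0.8,-12.2,1],
    [0,0,0,-0.05,-0.8,-12.2,1],
    [0,0,0,-0.05,-0.8,-12.2,1],
  ],
)

```text
t: 28.42
tcp_pos: [0.4371, -0.309, 0.0044]
tool_rot: [0.001, 1.0, 0.018, 0.001]
contact_force: [-0.1, 1.8, 6.1]
gripper_width: 0.0536
```

Request:
carry_out(
  moves=[
    [0,0,0,0,0,0,1],
    [0,0,0,0,0,0,1],
  ],
)

```text
t: 28.68
tcp_pos: [0.4371, -0.3091, 0.0044]
tool_rot: [0.001, 1.0, 0.018, 0.001]
contact_force: [-0.7, 1.1, 6.8]
gripper_width: 0.0534
```

Request:
carry_out(
  moves=[
    [0,0,0,0,0,3,1],
    [0,0,0,0,0,7,1],
    [0,0,0,0.5,2,10,1],
    [0,0,0,2,8,10,1],
    [0,0,0,3.5,14,10,1],
    [0,0,0,5,20,10,1],
    [0,0,0,6.5,26,10,1],
    [0,0,0,8,32,10,1],
    [0,0,0,9.5,38,10,1],
    [0,0,0,11,44,10,1],
  ],
)

```text
t: 29.92
tcp_pos: [0.5469, 0.133, 0.1038]
tool_rot: [0.001, 1.0, 0.018, 0.001]
contact_force: [1.4, -0.7, -3.2]
gripper_width: 0.0538
```

Request:
carry_out(
  moves=[
    [0,0,0,0.4,2,0,1],
    [0,0,0,0.4,2,0,1],
    [0,0,0,0.4,2,0,1],
  ],
)

```text
t: 30.3
tcp_pos: [0.5503, 0.1485, 0.1035]
tool_rot: [0.001, 1.0, 0.016, 0.001]
contact_force: [0.2, -0.4, -1.3]
gripper_width: 0.0535
```

Request:
carry_out(
  moves=[
    [0,0,0,0,0,0,1],
  ],
)

```text
t: 30.42
tcp_pos: [0.5504, 0.1483, 0.1034]
tool_rot: [0.001, 1.0, 0.016, 0.001]
contact_force: [1.2, -0.6, -2.0]
gripper_width: 0.0536
```

Request:
carry_out(
  moves=[
    [0,0,0,0.15,0.8,-2,1],
    [0,0,0,0.15,0.8,-5,1],
    [0,0,0,0.15,0.8,-7.5,1],
    [0,0,0,0.15,0.8,-8.8,1],
    [0,0,0,0.15,0.8,-9.1,1],
    [0,0,0,0.15,0.8,-9.1,1],
    [0,0,0,0.15,0.8,-9.1,1],
  ],
)

```text
t: 31.3
tcp_pos: [0.5526, 0.1587, 0.0128]
tool_rot: [0.001, 1.0, 0.018, 0.001]
contact_force: [0.1, -0.4, -1.0]
gripper_width: 0.0534
```

Request:
carry_out(
  moves=[
    [0,0,0,0,0,0,1],
  ],
)

```text
t: 31.42
tcp_pos: [0.5525, 0.1587, 0.0127]
tool_rot: [0.001, 1.0, 0.018, 0.001]
contact_force: [0.1, 0.5, -1.2]
gripper_width: 0.0535
```

Request:
carry_out(
  moves=[
    [0,0,0,-0.05,-0.1,-0.1,1],
    [0,0,0,-0.05,-0.1,-0.2,1],
    [0,0,0,-0.05,-0.1,-0.25,1],
    [0,0,0,-0.05,-0.1,-0.25,1],
  ],
)

```text
t: 31.92
tcp_pos: [0.5515, 0.1574, 0.0104]
tool_rot: [0.001, 1.0, 0.018, 0.001]
contact_force: [-2.4, 0.9, 6.8]
gripper_width: 0.0536
```

Request:
carry_out(
  moves=[
    [0,0,0,0,0,0,-0.6],
    [0,0,0,0,0,0,-1],
    [0,0,0,0,0,0,-1],
    [0,0,0,0,0,0,-1],
    [0,0,0,0,0,3,-1],
    [0,0,0,0,0,7,-1],
    [0,0,0,0,0,11,-1],
    [0,0,0,0,-6,11,-1],
    [0,0,0,0,-12,11,-1],
    [0,0,0,0,-18,11,-1],
  ],
)

```text
t: 33.17
tcp_pos: [0.5516, -0.0239, 0.1197]
tool_rot: [0.001, 1.0, 0.018, 0.001]
contact_force: [1.2, 0.1, -0.2]
gripper_width: 0.0851
```

Request:
carry_out(
  moves=[
    [0,0,-7,0.8,-4,0,-1],
    [0,0,-14,1.8,-9,0,-1],
    [0,0,-21,3,-14,0,-1],
    [0,0,-28,4,-19,0,-1],
    [0,0,-35,5.2,-24,0,-1],
    [0,0,-43,6.2,-28,0,-1],
    [0,0,-43,6.9,-31.2,0,-1],
    [0,0,-43,6.9,-31.2,0,-1],
    [0,0,-43,6.9,-31.2,0,-1],
    [0,0,-43,6.9,-31.2,0,-1],
  ],
)

```text
t: 34.42
tcp_pos: [0.6209, -0.3324, 0.1194]
tool_rot: [0.0, 0.937, -0.349, 0.0]
contact_force: [0.2, 0.9, -0.5]
gripper_width: 0.0852
```

```bash
python3 - <<'E'
from b import *
state(); print(observe()['q'].round(2)); T=get_image('top');p=get_image('side')
for n in('knob','handle','collar'): check(n,0,T,p)
print(fit([p],'foot',(.621,-.336,.85)))
cv2.imwrite('pics/s9.png',np.hstack([cv2.resize(q['img'][c:d,a:b,::-1],(400,400)) for q,a,b,c,d in((T,170,320,150,300),(p,180,380,180,380))]))
E
```

```text
34.425 [ 0.6209 -0.3324  0.1194] [[0.756, -0.654, -0.0], [-0.654, -0.756, -0.0], [0.0, 0.0, -1.0]]
[ 0.11  1.04  0.71  1.41 -0.75  0.97 -1.28]
knob top err mm [-1.1  0.3] yaw 4.9 0.16
knob side err mm [-0.  0.] yaw 9.1 0.14
handle top err mm [ 0.1 -0.7] yaw 2.6 0.25
handle side err mm [0.  1.4] yaw -1.4 0.47
collar top err mm [-0.1  0.3] yaw 6.6 0.81
collar side err mm [ 0.7 -0.3] yaw 6.5 0.15
(array([ 0.62114622, -0.33507714,  0.7759832 ]), np.float64(0.15250881016254425))
```

View pics/s9.png

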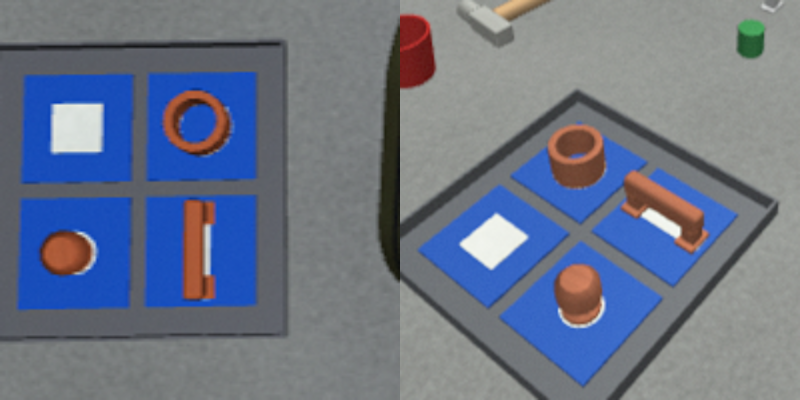

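Request:
carry_out(
  moves=[
    [0,0,0,0.05,-0.35,-3,-1],
    [0,0,0,0.05,-0.35,-7,-1],
    [0,0,0,0.05,-0.35,-10,-1],
    [0,0,0,0.05,-0.35,-11.5,-1],
    [0,0,0,0.05,-0.35,-11.7,-1],
    [0,0,0,0.05,-0.35,-11.7,1],
    [0,0,0,0.05,-0.35,-11.7,1],
    [0,0,0,0.05,-0.35,-11.7,1],
    [0,0,0,0.05,-0.35,-11.7,1],
    [0,0,0,0.05,-0.35,-11.7,1],
  ],
)

```text
t: 35.78
tcp_pos: [0.6221, -0.3383, 0.0041]
tool_rot: [0.001, 0.937, -0.35, 0.002]
contact_force: [0.0, 1.3, 6.5]
gripper_width: 0.0436
```

Request:
carry_out(
  moves=[
    [0,0,0,0,0,0,1],
    [0,0,0,0,0,0,1],
    [0,0,0,0,0,0,1],
  ],
)

```text
t: 36.15
tcp_pos: [0.6221, -0.3383, 0.0041]
tool_rot: [0.001, 0.937, -0.35, 0.002]
contact_force: [0.7, 1.9, 5.8]
gripper_width: 0.0434
```

```bash
python3 - <<'E'
from b import *
state(); p=get_image('side'); 
print(fit([p],'foot',(.621,-.336,.85)))
cv2.imwrite('pics/s10.png',cv2.resize(p['img'][90:220,290:490,::-1],None,fx=3,fy=3))
E
```

```text
36.15 [ 0.6221 -0.3383  0.0041] [[0.755, -0.655, 0.002], [-0.655, -0.755, -0.003], [0.004, 0.001, -1.0]]
(array([ 0.6162008 , -0.33845934,  0.56112572]), np.float64(0.16364504396915436))
```

View pics/s10.png

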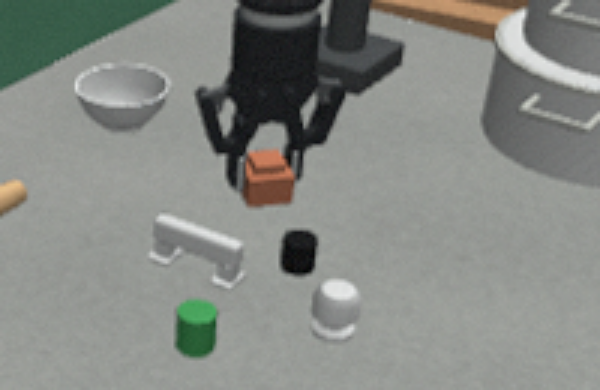

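Request:
carry_out(
  moves=[
    [0,0,0,0,0,3,1],
    [0,0,0,0,0,7,1],
    [0,0,0,-0.2,2,10,1],
    [0,0,6,-0.9,8,10,1],
    [0,0,12,-1.7,14,10,1],
    [0,0,18,-2.4,20,10,1],
    [0,0,24,-3.1,26,10,1],
    [0,0,30,-3.8,32,10,1],
    [0,0,36,-4.5,38,10,1],
    [0,0,43,-5.2,44,10,1],
  ],
)

```text
t: 37.45
tcp_pos: [0.5685, 0.1039, 0.1026]
tool_rot: [0.001, 1.0, 0.02, 0.001]
contact_force: [0.7, 1.0, -1.3]
gripper_width: 0.0435
```

Request:
carry_out(
  moves=[
    [0,0,0,0,0,0,1],
  ],
)

```text
t: 37.58
tcp_pos: [0.5673, 0.1103, 0.1016]
tool_rot: [-0.002, 1.0, 0.023, -0.001]
contact_force: [0.4, -0.9, -1.1]
gripper_width: 0.0431
```

Request:
carry_out(
  moves=[
    [0,0,0,-0.6,5,0,1],
    [0,0,0,-1.2,11,0,1],
    [0,0,0,-1.8,15.7,0,1],
    [0,0,0,-1.8,15.7,-2,1],
    [0,0,0,-1.8,15.7,-5,1],
    [0,0,0,-1.8,15.7,-7,1],
    [0,0,0,-1.8,15.7,-8.5,1],
    [0,0,0,-1.8,15.7,-8.7,1],
    [0,0,0,-1.8,15.7,-8.7,1],
    [0,0,0,-1.8,15.7,-8.7,1],
  ],
)

```text
t: 38.83
tcp_pos: [0.5517, 0.2593, 0.0164]
tool_rot: [0.001, 1.0, 0.018, 0.001]
contact_force: [-0.4, -0.3, -1.1]
gripper_width: 0.0432
```

```bash
python3 - <<'E'
from b import *
state()
E
```

```text
38.825 [0.5517 0.2593 0.0164] [[0.999, 0.035, 0.003], [0.035, -0.999, -0.001], [0.003, 0.001, -1.0]]
```

Request:
carry_out(
  moves=[
    [0,0,0,-0.25,0.8,0,1],
    [0,0,0,-0.25,0.8,-0.2,1],
    [0,0,0,-0.25,0.8,-0.4,1],
    [0,0,0,-0.25,0.8,-0.4,1],
    [0,0,0,-0.25,0.8,-0.4,1],
  ],
)

```text
t: 39.45
tcp_pos: [0.5486, 0.2668, 0.0115]
tool_rot: [0.001, 1.0, 0.018, 0.001]
contact_force: [0.4, -0.1, -1.1]
gripper_width: 0.0433
```

Request:
carry_out(
  moves=[
    [0,0,0,0.05,0.05,-0.1,1],
    [0,0,0,0.05,0.05,-0.15,1],
    [0,0,0,0.05,0.05,-0.15,1],
  ],
)

```text
t: 39.83
tcp_pos: [0.5491, 0.2676, 0.0101]
tool_rot: [0.001, 1.0, 0.018, 0.001]
contact_force: [0.0, 0.6, -0.5]
gripper_width: 0.0435
```

Request:
carry_out(
  moves=[
    [0,0,0,0,0,0,-0.6],
    [0,0,0,0,0,0,-1],
    [0,0,0,0,0,0,-1],
    [0,0,0,0,0,0,-1],
    [0,0,0,0,0,3,-1],
    [0,0,0,0,0,7,-1],
    [0,0,0,0,0,11,-1],
    [0,0,0,0,-6,11,-1],
    [0,0,0,0,-12,11,-1],
    [0,0,0,0,-18,11,-1],
  ],
)

```text
t: 41.08
tcp_pos: [0.549, 0.086, 0.1203]
tool_rot: [0.001, 1.0, 0.018, 0.001]
contact_force: [2.2, -0.4, -0.3]
gripper_width: 0.0854
```

Request:
carry_out(
  moves=[
    [0,0,0,0,-6,0,-1],
    [0,0,0,0,-12,0,-1],
    [0,0,0,0,-18,0,-1],
    [0,0,0,0,-24,2,-1],
    [0,0,0,0,-30,4,-1],
    [0,0,0,0,-36,4,-1],
    [0,0,0,0,-36,4,-1],
    [0,0,0,0,-36,4,-1],
  ],
)

```text
t: 42.08
tcp_pos: [0.5487, -0.2718, 0.1597]
tool_rot: [0.0, 1.0, 0.017, 0.0]
contact_force: [0.1, 0.5, -0.3]
gripper_width: 0.0851
```

```bash
python3 - <<'E'
from b import *
state(); T=get_image('top');p=get_image('side')
for n in('knob','handle','collar','foot'): check(n,0,T,p)
cv2.imwrite('pics/s11.png',np.hstack([cv2.resize(q['img'][c:d,a:b,::-1],(400,400)) for q,a,b,c,d in((T,170,320,150,300),(p,180,430,140,390))]))
E
```

```text
42.075 [ 0.5487 -0.2718  0.1597] [[0.999, 0.035, 0.001], [0.035, -0.999, -0.0], [0.001, 0.0, -1.0]]
knob top err mm [-0.7 -0. ] yaw 6.2 0.15
knob side err mm [-0.1  0. ] yaw 8.1 0.17
handle top err mm [ 0.1 -0.7] yaw 2.6 0.25
handle side err mm [0.  1.4] yaw -1.4 0.47
collar top err mm [-0.1  0.3] yaw 6.5 0.81
collar side err mm [ 0.7 -0.3] yaw 6.5 0.15
foot top err mm [-2.3  0.9] yaw -1.8 0.13
foot side err mm [-1.7  0.5] yaw -4.0 0.15
```

View pics/s11.png

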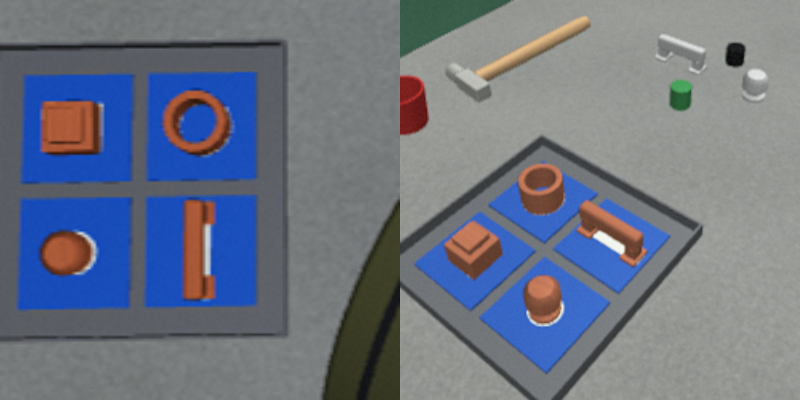

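```bash
python3 -c "
from workcell import *
print(observe()['q'].round(2))"
```

```text
[ 0.1   0.82  0.53  1.7  -0.56  0.78 -0.64]
```

Request:
carry_out(
  moves=[
    [0,0,0,0,6,0,-1],
    [0,0,0,0,12,0,-1],
    [0,0,0,0,18,0,-1],
    [0,0,0,0,24,0,-1],
    [0,0,0,0,30,0,-1],
    [0,0,0,0,36,0,-1],
    [0,0,0,0,42,0,-1],
    [0,0,0,0,48,0,-1],
    [0,0,0,0,53.8,0,-1],
    [0,0,0,0,53.8,0,-1],
  ],
)

```text
t: 43.42
tcp_pos: [0.546, 0.2749, 0.1587]
tool_rot: [-0.001, 1.0, 0.025, -0.0]
contact_force: [0.4, -0.3, -0.5]
gripper_width: 0.0855
```

```bash
python3 -c "
from b import *
state();print(observe()['q'].round(2))"
```

```text
43.425 [0.546  0.2749 0.1587] [[0.999, 0.049, -0.001], [0.049, -0.999, 0.003], [-0.001, -0.003, -1.0]]
[-0.88  0.86  0.65  1.7  -0.68  0.82 -1.44]
```

Request:
carry_out(
  moves=[
    [0,0,10,0,0,0,-1],
    [0,0,20,0,0,0,-1],
    [0,0,30,0,0,0,-1],
    [0,0,40,0,0,0,-1],
    [0,0,50,0,0,0,-1],
    [0,0,60,0,0,0,-1],
    [0,0,70,0,0,0,-1],
    [0,0,80,0,0,0,-1],
    [0,0,90,0,0,0,-1],
    [0,0,90,0,0,0,-1],
  ],
)

```text
t: 44.68
tcp_pos: [0.5482, 0.2657, 0.1601]
tool_rot: [-0.0, 0.695, 0.719, 0.001]
contact_force: [0.1, 0.8, 0.1]
gripper_width: 0.0855
```

Request:
carry_out(
  moves=[
    [0,0,0,0,0,0,-1],
    [0,0,0,0,0,0,-1],
    [0,0,0,0,0,0,-1],
  ],
)

```text
t: 45.05
tcp_pos: [0.5489, 0.2657, 0.16]
tool_rot: [0.0, 0.695, 0.719, 0.001]
contact_force: [0.5, 0.1, 0.9]
gripper_width: 0.0854
```

```bash
python3 -c "
from b import *
state();print(observe()['q'].round(2))"
```

```text
45.05 [0.5489 0.2657 0.16  ] [[-0.035, 0.999, 0.001], [0.999, 0.035, 0.001], [0.001, 0.001, -1.0]]
[-0.64  0.77  0.21  1.7  -0.23  0.7  -0.28]
```

Request:
carry_out(
  moves=[
    [0,0,0,-0.15,0.1,-4,-1],
    [0,0,0,-0.15,0.1,-8,-1],
    [0,0,0,-0.15,0.1,-12,-1],
    [0,0,0,-0.15,0.1,-14.5,-1],
    [0,0,0,-0.15,0.1,-15,-1],
    [0,0,0,-0.15,0.1,-15,-1],
    [0,0,0,-0.15,0.1,-15,-1],
  ],
)

```text
t: 45.92
tcp_pos: [0.5485, 0.2671, 0.0114]
tool_rot: [0.001, 0.695, 0.719, 0.002]
contact_force: [0.2, -0.2, -0.1]
gripper_width: 0.0856
```

Request:
carry_out(
  moves=[
    [0,0,0,0,0,0,1],
    [0,0,0,0,0,0,1],
    [0,0,0,0,0,0,1],
    [0,0,0,0,0,0,1],
    [0,0,0,0,0,0,1],
    [0,0,0,0,0,0,1],
    [0,0,0,0,0,0,1],
  ],
)

```text
t: 46.8
tcp_pos: [0.5474, 0.2668, 0.0106]
tool_rot: [-0.0, 0.694, 0.72, 0.001]
contact_force: [-2.4, 0.6, 6.5]
gripper_width: 0.0431
```

Good. Release, lift, retreat and check.

Request:
carry_out(
  moves=[
    [0,0,0,0,0,0,-0.6],
    [0,0,0,0,0,0,-1],
    [0,0,0,0,0,0,-1],
    [0,0,0,0,0,0,-1],
    [0,0,0,0,0,3,-1],
    [0,0,0,0,0,7,-1],
    [0,0,0,0,0,12,-1],
    [0,0,0,0,-6,13,-1],
    [0,0,0,0,-12,13,-1],
    [0,0,0,0,-18,13,-1],
  ],
)

```text
t: 48.05
tcp_pos: [0.5476, 0.0849, 0.1405]
tool_rot: [0.001, 0.694, 0.72, 0.001]
contact_force: [1.2, -0.2, 0.0]
gripper_width: 0.0854
```

Request:
carry_out(
  moves=[
    [0,0,0,0,-6,0,-1],
    [0,0,0,0,-12,0,-1],
    [0,0,0,0,-18,0,-1],
    [0,0,0,0,-24,2,-1],
    [0,0,0,0,-30,4,-1],
    [0,0,0,0,-36,4,-1],
    [0,0,0,0,-36,4,-1],
    [0,0,0,0,-36,4,-1],
  ],
)

```text
t: 49.05
tcp_pos: [0.5472, -0.2728, 0.1797]
tool_rot: [-0.001, 0.695, 0.719, 0.001]
contact_force: [-0.2, 0.6, 0.0]
gripper_width: 0.0854
```

```bash
python3 - <<'E'
from b import *
state(); T=get_image('top');p=get_image('side')
for n in('knob','handle','collar','foot'): check(n,0,T,p)
cv2.imwrite('pics/s12.png',np.hstack([cv2.resize(q['img'][c:d,a:b,::-1],(400,400)) for q,a,b,c,d in((T,170,270,160,260),(p,180,430,140,390))]))
E
```

```text
49.05 [ 0.5472 -0.2728  0.1797] [[-0.035, 0.999, 0.001], [0.999, 0.035, 0.003], [0.003, 0.001, -1.0]]
knob top err mm [-1.1  0.3] yaw 4.9 0.16
knob side err mm [-0.1 -0. ] yaw 9.4 0.15
handle top err mm [ 0.1 -0.7] yaw 2.6 0.25
handle side err mm [0.  1.4] yaw -1.4 0.47
collar top err mm [-0.1  0.3] yaw 6.2 0.83
collar side err mm [ 0.7 -0.3] yaw 6.5 0.15
foot top err mm [-0.6 -0.4] yaw 0.9 0.14
foot side err mm [1.2 0.5] yaw -4.1 0.14
```

View pics/s12.png

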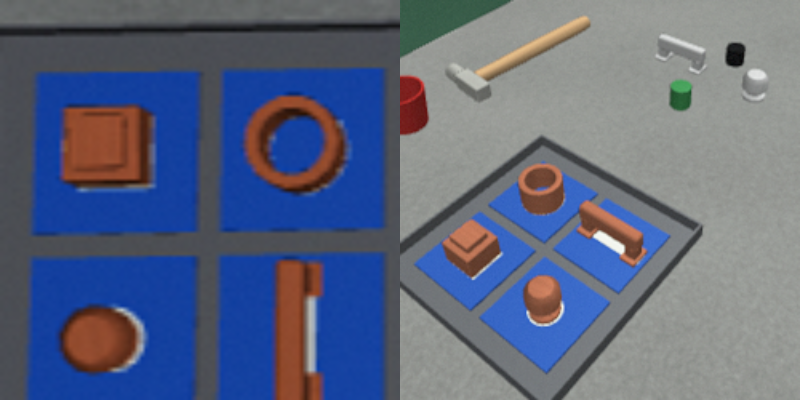

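```bash
python3 -c "
from workcell import *
print(finish_job())"
```

```text
the job is handed in; nothing more can be done
None
```

All four copper fittings stand upright in the tray, each on its own pad. I handed the job in at about 49 s. The aluminium knob and handle were not touched.

My first knob and handle placements were about 4 mm off because I worked out their pad positions wrongly. I regripped and shifted both. I also regripped the square foot to centre and square it, as it had landed about 2 mm off.

Final camera checks:

| Fitting | Off-centre, top view | Off-centre, side view | Turn (pads at about 2°) |
|---|---|---|---|
| Knob | 1.1 mm | 0.1 mm | round |
| Handle | 0.7 mm | 1.4 mm | 2.6° top, −1.4° side |
| Collar | 0.3 mm | 0.8 mm | round |
| Square foot | 0.7 mm | 1.3 mm | 0.9° top, −4.1° side |

**Turn readings:** the two views disagree on the handle and foot by 4–5°. I went with the gripper, which was at the pads' angle when it last held each one.

**Square foot:** the last picture shows a thin white edge of its silhouette on the robot's side, about 1 mm by eye.

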